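# Load two nuts in the test block and hold the spring gauge on the large one

## Task

Drop the large nut into the large slot and the small nut into the small slot of the sloping test block, each lying flat down in its slot. Then lift the spring gauge out of its stand and hold its foot on the middle of the large nut, the gauge square to the sloping face (not plumb), pressing gently so that the spring plunger is pushed about half-way in. Finish while holding it there: do not let go of the gauge; leave the mug, bowl and scraper where they are.

Things in the scene. Friction and masses are not known exactly. Their poses are not given: they have to be found in the camera images.
- big_nut_center (a point): centre of the large nut: a brown shelled nut with eight flat sides, 40 mm long (x axis) and 26 mm across, tapering over its last 9 mm at each end, about 22 g; it lies on a flat side on the table, its centre 13 mm up, to the robot's right
- small_nut_center (a point): centre of the small nut: same shape, 30 mm long (x axis) and 18 mm across, about 13 g; lies on a flat side on the table, its centre 9 mm up
- face: sloping board of the wooden test block, fixed, 110 x 170 x 22 mm thick; origin at the centre of its underside, z axis square out of the top face, x up the slope, y level along the board. It slopes 20 degrees, its low edge (top about 23 mm above the table) towards the robot, its high edge about 61 mm. Two slots, 10 mm deep, walls square to the face, long side along x
- face_hole0 (a point): centre of the mouth of the large slot, level with the board's top face: 46 mm (x) by 30 mm (y), 10 mm deep; 37 mm from the board's middle on its -y side (the robot's right); axes as the board's. The seated large nut stands 16 mm proud of the face
- face_hole1 (a point): centre of the mouth of the small slot: 36 mm (x) by 22 mm (y), 10 mm deep; 37 mm from the board's middle on its +y side; axes as the board's. The seated small nut stands 8 mm proud of the face
- stand: the gauge's stand: fixed wooden block 90 x 90 x 60 mm high with a 28 mm vertical through bore; origin at the centre of its underside, to the robot's left
- gauge_grip (a point): point on the upright spring gauge's axis, 50 mm above its flange's underside, 110 mm above the table in the stand. z axis: along the gauge, foot to handle. Black round handle 24 mm across, from 5 to 84 mm above the flange's underside; steel flange 38 mm across rests on the stand; below it a steel nose 24 mm across, 22 mm long, then the plunger. About 145 g. Lift it 55 mm to clear the bore
- foot (a point): centre of the underside of the gauge's flat round foot, 14 mm across, at the end of its spring plunger (8 mm rod); 102 mm below gauge_grip along the gauge when the plunger is out; z axis as the gauge's
- plunger (a joint): how far the spring plunger is pushed in, m: 0 fully out, 0.016 fully in; spring 350 N/m with 0.5 N preload, so half-way (0.008) takes about 3.3 N
- mug: bystander: white mug, 76 mm across, 85 mm high; origin under its centre
- bowl: bystander: dark wooden bowl, 120 mm across, 50 mm high; origin under its centre
- scraper: bystander: flat scraper, 250 mm long, lying on the table at the robot's far right
Things that resemble listed ones, but are neither listed nor needed, are in the scene too. What is shaped like the part that bears big_nut_center but green is not meant. What is shaped like the part that bears gauge_grip but orange is not meant.

How it is judged:
By the outcome, as a careful person would: the job done as asked, in the order asked, and still so for the second after the job is handed in, while the arm keeps its last pose, push and grip.
It also fails if it takes over 70 s, if anything falls off the work surface, if the arm or the gripper's body presses on something with over 40 N, if the wrist force passes 120 N, or if a joint passes its speed limit or range.

## Robot

A 6-joint arm with a two-finger parallel gripper is mounted at the origin on the work surface. World frame = base frame: x ahead of the robot, y to its left, z up, the work surface at z = 0. Lengths are in m, angles in rad, forces in N, time in s.
With the tool pointing down it reaches from about 0.375 to 0.9 m from the base axis. Payload 3.1 kg.
Tool frame: the origin (TCP) lies at the very end of the fingers, on their centre line; the grasp point (between the pads) lies 19 mm behind it; z points along the fingers, y is the direction in which the jaws open and shut (so a half turn about z gives the same grasp; the last joint's range is limited). The gripper opens to 85 mm and grips with 20 to 120 N. Pads are 22 mm wide; open, the fingers measure 114 mm over their backs; the gripper's body (76 mm by 85 mm) begins 54 mm behind the grasp point. The pads swing forward as they close: fully open they stand 13 mm farther back than shut.
Start: joints at [1.042, 0.527, 1.433, -0, 1.181, -0.178], TCP at [0.215, 0.587, 0.231] pointing down, gripper open.
Joint ranges: [-3.08, 3.08], [-0.75, 2.2], [0.22, 2.44], [-1.43, 4.57], [0, 2.65], [-2.85, 2.85]. Speed limits (rad/s): [2.79, 2.79, 3.14, 3.14, 3.14, 3.14].

## Interface

Orientations are given as a 3x3 rotation matrix whose columns are the frame's x, y, z axes.
In Python, from bench import env gives the robot as it stands. The module is installed in compiled form; this text tells all that it offers.
- The arm moves only by the tool play_rows, never from a script. Its argument "commands" is a list of rows, each an object with "xyz": the shift along the tool's x, y, z in mm, a list of three; "angular": the turn, a rotation vector about the tool's x, y, z in rad, a list of three; "claw": the finger opening in mm, from 0 to 85.4. In form: [{"xyz": [x, y, z], "angular": [wx, wy, wz], "claw": claw}, ...]. A call has 1 to 20 rows; each row is the pose to reach, as a shift and turn from the pose commanded when the call began, along the tool's axes at that moment; what a row does not reach only later rows make up. A row lasts 1/10 s, in which the tool goes at most 50 mm and 8.59 degrees, less where a joint would pass 70% of its speed; a pose out of reach is approached as far as the arm can. A call with a gripper value outside its range is refused whole. The fingers move at their own pace and stop on an object; the grip force is fixed at half the most. Time passes only in rows, so rows that repeat a pose let the fingers close. It gives the time, the measured TCP pose, the force and the opening at its end, in the units of the state.
- env.get_obs(): the state, without advancing time (a new reading comes with each control period).
- env.grab_frame(name): name is "side" or "top" or "wrist"; returns a dict with "img" (384x512x3 uint8, blue, green, red), "depth" (384x512 float32, m along the optical axis (not along the pixel's ray), 0 where there is no reading), "fx", "fy", "cx", "cy" (pixels), "world_from_camera" (4x4, takes a point from camera to world coordinates); the wrist camera has in their place "T_tool_cam" (4x4, takes a point from camera to tool coordinates, whose origin is the TCP and whose axes are the flange's). Camera axes: x right, y down, z forward; pixel columns grow to the right and rows downward; lengths in m; the calibration is good to about 2 mm. A picture is of the moment at which its call begins: read the wrist's pose just before it.
- env.close_job(): hands the job in, once; it reports no verdict.
Trained networks look in a picture, given as the dict that the camera call returned (one of the last four; its "shot" number tells which), for a name from the list of things; names that differ only in an ending like _2 or _b are one class to them, and where a whole thing is asked for, a point or a joint stands for the part that bears it (a point fixed in the world has none). Each returns a list of dicts, best first, with "score" (0 to 1); they miss things now and then, are a little off and sometimes report something else, mostly with a low value. They report only what shows in the picture. A call takes as long as a camera call. They do not tell look-alikes from the thing itself.
- env.spot_in(query, picture): "position" ([column, row] in pixels, amid what is visible of it).
- env.spot_point(query, picture): "position" ([column, row] in pixels: a listed point, or the origin of a listed thing).
The state is a dict: "time_s": time; "joint_positions": joint angles; "joint_vel": joint speeds; "joint_efforts": joint torques, N m; "tool_pos": TCP position; "orientation": TCP orientation; "force": force on the tool from outside, world axes, zero at the start; "wrist_torque": the same for the moment, N m; "gripper_width": finger opening in m.
Only numpy, scipy, OpenCV 4.12 (cv2) and the standard library are available. Lean on these libraries where they do the work, as an engineer would, in place of code of your own. Each camera call takes 0.05 s, during which the arm holds its last target. There are 200 camera calls.

## Working session

There is one attempt and no reset: what is moved stays moved. The work goes in short steps, Python scripts to look and compute and a tool call to move; the robot and the scene stay as the last step left them, time stands still between calls to the robot, and variables do not carry over. Pictures are saved under pics/ and viewed, about 8 in all and at most 12, crops included, and the job is handed in when it is done.

Besides the shell and the picture viewer there is one more tool, called after "Call:" as a command line: name --argument value ..., lists and objects as JSON in quotes. play_rows: Moves the arm, as the interface text tells. Its arguments: {"type":"object","properties":{"commands":{"type":"array"}},"required":["commands"]}

```bash
mkdir -p pics
cat > h.py <<'E'
import numpy as np, cv2
from bench import env
def w(p,u,v,r=2):
    u,v=int(round(u)),int(round(v)); d=p["depth"][max(0,v-r):v+r+1,max(0,u-r):u+r+1]; d=d[d>0]
    if len(d)==0: return None
    z=np.median(d); c=np.array([(u-p["cx"])*z/p["fx"],(v-p["cy"])*z/p["fy"],z,1])
    return (T(p)@c)[:3]
def T(p):
    if "world_from_camera" in p: return p["world_from_camera"]
    M=np.eye(4); M[:3,:3]=np.array(p["_o"]["orientation"]).reshape(3,3); M[:3,3]=p["_o"]["tool_pos"]
    return M@p["T_tool_cam"]
def grab(n):
    o=env.get_obs(); p=env.grab_frame(n); p["_o"]=o; return p
def cloud(p):
    v,u=np.mgrid[0:384,0:512]; z=p["depth"]
    c=np.stack([(u-p["cx"])*z/p["fx"],(v-p["cy"])*z/p["fy"],z,np.ones_like(z)],-1)
    X=(c@T(p).T)[...,:3]; X[z==0]=np.nan; return X
def ray(p,u,v,z):  # intersect pixel ray with height z
    M=T(p); d=M[:3,:3]@np.array([(u-p["cx"])/p["fx"],(v-p["cy"])/p["fy"],1]); o=M[:3,3]
    return o+d*(z-o[2])/d[2]
E
python3 - <<'E'
from h import *
np.set_printoptions(precision=4,suppress=True)
t=grab("top"); s=grab("side")
for n,p in(("top",t),("side",s)):
    cv2.imwrite(f"pics/{n}0.png",p["img"])
    for q in["big_nut_center","small_nut_center","face","face_hole0","face_hole1","stand","gauge_grip","mug","bowl","scraper"]:
        for r in env.spot_point(q,p)[:3]:
            print(n,q,round(r["score"],2),np.round(r["position"]),w(p,*r["position"]))
print(t["world_from_camera"],s["world_from_camera"])
o=env.get_obs();print(o)
E
python3 -c "
import cv2,numpy as np
a=cv2.imread('pics/top0.png');cv2.imwrite('pics/t0.png',cv2.resize(a,(800,600)))"
```

```text
top big_nut_center 0.72 [309. 214.] [ 0.5207 -0.2306  0.0065]
top big_nut_center 0.63 [364. 216.] [ 0.5116 -0.4135  0.0267]
top big_nut_center 0.59 [341. 235.] [ 0.4482 -0.3352  0.0224]
top small_nut_center 0.41 [308. 215.] [ 0.5172 -0.227   0.0081]
top face 0.91 [220. 203.] [0.5569 0.0714 0.0423]
top face_hole0 0.97 [210. 206.] [0.5478 0.106  0.0321]
top face_hole0 0.56 [230. 202.] [0.5608 0.0383 0.0348]
top face_hole1 0.97 [210. 206.] [0.5478 0.106  0.0321]
top face_hole1 0.56 [230. 202.] [0.5608 0.0383 0.0348]
top stand 0.96 [153. 217.] [0.5099 0.2915 0.0614]
top gauge_grip 0.54 [112. 234.] [0.454  0.4175 0.0875]
top gauge_grip 0.49 [142. 215.] [0.5116 0.3075 0.1422]
top mug 0.88 [323. 162.] [ 0.7013 -0.2827  0.0034]
top mug 0.35 [229. 203.] [0.5576 0.0417 0.0333]
top bowl 0.84 [147. 147.] [0.7579 0.33   0.0046]
top scraper 0.66 [385. 216.] [ 0.5119 -0.4872  0.0161]
top scraper 0.21 [322. 164.] [ 0.6941 -0.2789  0.0045]
side big_nut_center 0.61 [216. 292.] [ 0.4375 -0.3379  0.0259]
side big_nut_center 0.57 [245. 290.] [ 0.5125 -0.3449  0.0238]
side big_nut_center 0.49 [248. 316.] 
[... 885 characters left out ...]
9831 -0.1366  0.1221  0.4328]
 [-0.1831 -0.7131  0.6767 -0.9757]
 [-0.0054 -0.6876 -0.7261  1.0832]
 [ 0.      0.      0.      1.    ]]
{'time_s': 1.1, 'joint_positions': array([ 1.0415,  0.5275,  1.4326,  0.    ,  1.1814, -0.1785]), 'joint_vel': array([ 0.0031, -0.0002, -0.0008,  0.0012, -0.0009, -0.0009]), 'joint_efforts': array([ -0.0004, -44.2332, -17.8425,  -0.0002,   0.0008,   0.    ]), 'tool_pos': array([0.2147, 0.587 , 0.2313]), 'orientation': array([[-0.9391,  0.3437, -0.    ],
       [ 0.3437,  0.9391,  0.0001],
       [ 0.    ,  0.    , -1.    ]]), 'force': array([-0.0224, -0.5912, -0.0211]), 'wrist_torque': array([-0.0454, -0.0234,  0.0053]), 'gripper_width': 0.08541531494387328}
```

View pics/t0.png

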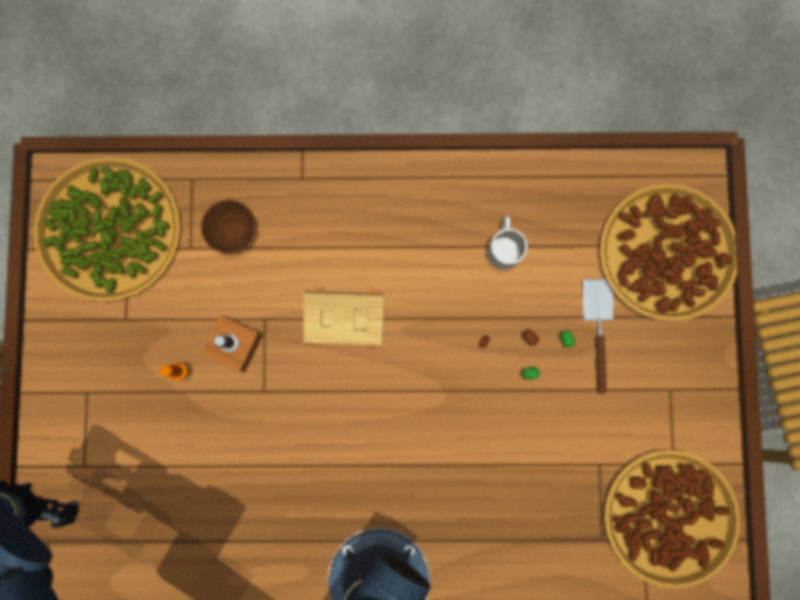

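View pics/side0.png

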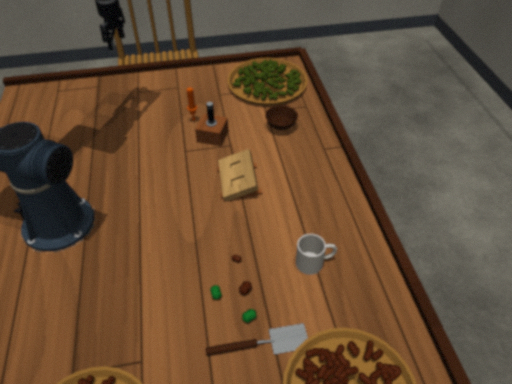

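```bash
cat >> h.py <<'E'
from scipy.spatial.transform import Rotation as Ro
np.set_printoptions(precision=4,suppress=True)
def go(pos,yaw,tilt=0,cur=None):
    """yaw: angle of tool y from world +y; tilt: pitch so tool z leans to +x (before yaw, world y)"""
    o=env.get_obs(); R=np.array(o["orientation"]); p=np.array(o["tool_pos"])
    if cur is not None: p,R=cur
    R0=np.array([[-1,0,0],[0,1,0],[0,0,-1.]])
    Rt=Ro.from_rotvec([0,-tilt,0]).as_matrix()@Ro.from_rotvec([0,0,yaw]).as_matrix()@R0
    print("xyz",np.round(R.T@(np.array(pos)-p)*1000,1),"ang",np.round(Ro.from_matrix(R.T@Rt).as_rotvec(),4))
    return np.array(pos),Rt
E
python3 - <<'E'
from h import *
p=grab("wrist");print(p["T_tool_cam"],p["fx"])
go([.45,.06,.3],0); go([.45,-.29,.26],0)
E
```

```text
[[-0.0003 -0.9508 -0.3099  0.0782]
 [ 1.      0.0002 -0.0013  0.0005]
 [ 0.0013 -0.3099  0.9508 -0.1433]
 [ 0.      0.      0.      1.    ]] 284.14530629375145
xyz [-402.  -414.   -68.7] ang [ 0.     -0.     -0.3508]
xyz [-522.3 -742.7  -28.7] ang [ 0.     -0.     -0.3508]
```

Call:
play_rows --commands '[{"xyz": [-402,-414,-69],"angular": [0,0,-0.3508],"claw": 60},{"xyz": [-402,-414,-69],"angular": [0,0,-0.3508],"claw": 60},{"xyz": [-402,-414,-69],"angular": [0,0,-0.3508],"claw": 60},{"xyz": [-402,-414,-69],"angular": [0,0,-0.3508],"claw": 60},{"xyz": [-402,-414,-69],"angular": [0,0,-0.3508],"claw": 60},{"xyz": [-402,-414,-69],"angular": [0,0,-0.3508],"claw": 60},{"xyz": [-402,-414,-69],"angular": [0,0,-0.3508],"claw": 60},{"xyz": [-402,-414,-69],"angular": [0,0,-0.3508],"claw": 60},{"xyz": [-402,-414,-69],"angular": [0,0,-0.3508],"claw": 60},{"xyz": [-402,-414,-69],"angular": [0,0,-0.3508],"claw": 60},{"xyz": [-402,-414,-69],"angular": [0,0,-0.3508],"claw": 60},{"xyz": [-402,-414,-69],"angular": [0,0,-0.3508],"claw": 60},{"xyz": [-402,-414,-69],"angular": [0,0,-0.3508],"claw": 60},{"xyz": [-402,-414,-69],"angular": [0,0,-0.3508],"claw": 60},{"xyz": [-402,-414,-69],"angular": [0,0,-0.3508],"claw": 60},{"xyz": [-402,-414,-69],"angular": [0,0,-0.3508],"claw": 60}]'

```text
time_s: 2.75
tool_pos: [0.4491, 0.0613, 0.3001]
orientation: [[-1.0, -0.002, -0.001], [-0.002, 1.0, 0.0], [0.001, 0.0, -1.0]]
force: [-0.2, 0.1, -0.2]
gripper_width: 0.0601
```

Run:
```python
from h import *
p=grab("wrist"); np.savez("blk.npz",**{k:v for k,v in p.items() if isinstance(v,np.ndarray)},M=T(p),k=[p[a] for a in("fx","fy","cx","cy")])
cv2.imwrite("pics/w1.png",p["img"])
X=cloud(p); m=(X[...,2]>.018)&(X[...,2]<.07)&(np.abs(X[...,1]-.06)<.12)&(np.abs(X[...,0]-.56)<.09)
P=X[m]
# plane fit on z, robust
k=np.ones(len(P),bool)
for _ in range(8):
    A=np.c_[P[:,:2],np.ones(len(P))]; c=np.linalg.lstsq(A[k],P[k,2],rcond=None)[0]; k=np.abs(A@c-P[:,2])<.003
n=np.array([-c[0],-c[1],1]);n/=np.linalg.norm(n);print("plane",c,"n",n,np.degrees(np.arccos(n[2])),np.degrees(np.arctan2(n[1],-n[0])),k.sum())
(cx,cy),(a,b),ang=cv2.minAreaRect((P[k][:,:2]*1000).astype(np.float32));print("rect xy",cx,cy,a,b,ang, "exp 103x170")
for q in["face","face_hole0","face_hole1"]:
    for r in env.spot_point(q,p)[:3]: print(q,round(r["score"],2),np.round(r["position"]),w(p,*r["position"]))
# slot blobs: points below plane
d=(A@c-P[:,2])*n[2]; mm=np.zeros(m.shape,np.uint8); mm[m]=((d>.005)&(d<.013)); mm=cv2.morphologyEx(mm,cv2.MORPH_OPEN,np.ones((3,3)))
N,L,S,C=cv2.connectedComponentsWithStats(mm)
for i in range(1,N):
    if S[i,4]>60:
        Q=X[L==i]; print(S[i],C[i],Q.min(0),Q.max(0),Q.mean(0))
```

```text
plane [ 0.3629 -0.0178 -0.1577] n [-0.3411  0.0167  0.9399] 19.966520478648185 2.8014073910288757 6773
rect xy 554.5946044921875 73.47160339355469 170.27406311035156 104.50174713134766 87.3599853515625 exp 103x170
face 0.56 [262. 225.] [0.5539 0.0729 0.0416]
face_hole0 0.57 [238. 226.] [0.5592 0.0353 0.0338]
face_hole1 0.57 [238. 226.] [0.5592 0.0353 0.0338]
[229 210  20  30 564] [238.6135 224.2553] [0.535  0.0211 0.0246] [0.5789 0.0511 0.0449] [0.5566 0.0363 0.033 ]
[279 215  15  23 315] [286.0476 226.0381] [0.5429 0.0999 0.0258] [0.5769 0.122  0.0397] [0.5596 0.1111 0.0328]
```

View pics/w1.png

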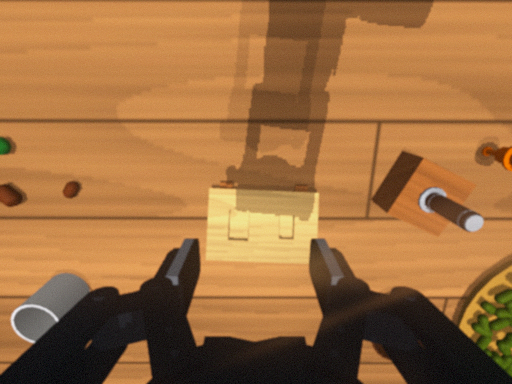

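Call:
play_rows --commands '[{"xyz": [0,-351,80],"angular": [0,0,0],"claw": 60},{"xyz": [0,-351,80],"angular": [0,0,0],"claw": 60},{"xyz": [0,-351,80],"angular": [0,0,0],"claw": 60},{"xyz": [0,-351,80],"angular": [0,0,0],"claw": 60},{"xyz": [0,-351,80],"angular": [0,0,0],"claw": 60},{"xyz": [0,-351,80],"angular": [0,0,0],"claw": 60},{"xyz": [0,-351,80],"angular": [0,0,0],"claw": 60},{"xyz": [0,-351,80],"angular": [0,0,0],"claw": 60},{"xyz": [0,-351,80],"angular": [0,0,0],"claw": 60},{"xyz": [0,-351,80],"angular": [0,0,0],"claw": 60},{"xyz": [0,-351,80],"angular": [0,0,0],"claw": 60}]'

```text
time_s: 4.05
tool_pos: [0.45, -0.289, 0.2207]
orientation: [[-1.0, -0.002, -0.0], [-0.002, 1.0, 0.001], [0.0, 0.001, -1.0]]
force: [0.3, -0.0, -0.7]
gripper_width: 0.06
```

Run:
```python
from h import *
p=grab("wrist"); print(p["_o"]["tool_pos"]); cv2.imwrite("pics/w2.png",p["img"])
X=cloud(p); b=p["img"].astype(int)
m=((X[...,2]>.006)&(X[...,2]<.035)&(X[...,0]>.42)&(X[...,0]<.62)&(X[...,1]>-.45)&(X[...,1]<-.15)).astype(np.uint8)
N,L,S,C=cv2.connectedComponentsWithStats(m)
for i in range(1,N):
    if S[i,4]>40:
        k=L==i; Q=X[k]; r=cv2.minAreaRect((Q[:,:2]*1000).astype(np.float32))
        d=Q[:,:2]-Q[:,:2].mean(0); e,V=np.linalg.eigh(d.T@d)
        print(S[i],"bgr",b[k].mean(0).round(),"z",np.percentile(Q[:,2],[5,50,98]),"rect",np.round(r[0],1),np.round(r[1],1),round(r[2],1),"pca deg",np.degrees(np.arctan2(V[1,1],V[0,1])).round(1))
```

```text
[ 0.45   -0.289   0.2207]
[206 144  32  24 619] bgr [ 50. 142.  58.] z [0.0165 0.024  0.0278] rect [ 437. -330.] [26.  38.8] 6.8 pca deg 97.9
[147 197  28  29 581] bgr [ 52. 142.  56.] z [0.012  0.0231 0.0278] rect [ 511.2 -412.6] [38.8 27. ] 25.6 pca deg -152.6
[288 197  19  20 277] bgr [23. 47. 91.] z [0.0096 0.0164 0.0195] rect [ 506.2 -232.1] [18.4 29. ] 56.8 pca deg 144.1
[208 200  28  28 547] bgr [ 30.  63. 122.] z [0.0129 0.0235 0.0277] rect [ 514.5 -332.3] [38.6 26.3] 44.5 pca deg 47.8
```

View pics/w2.png

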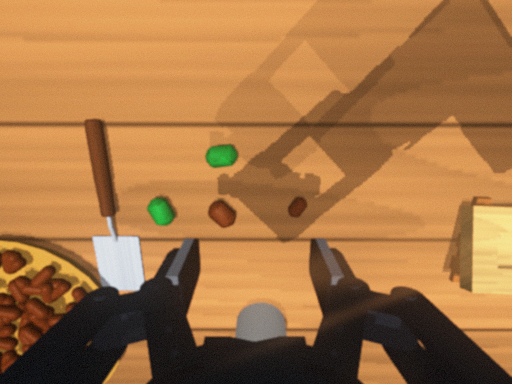

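Run:
```python
from h import *
y=np.radians(-34.5)
go([.5062,-.2321,.05],y); c=go([.5062,-.2321,.005],y)
go([.5062,-.2321,.15],y,0,c)
```

```text
xyz [-56.1  56.8 170.8] ang [0.0003 0.     0.6044]
xyz [-56.1  56.8 215.8] ang [0.0003 0.     0.6044]
xyz [   0.    0. -145.] ang [0. 0. 0.]
```

Call:
play_rows --commands '[{"xyz": [-56,57,100],"angular": [0,0,0.604],"claw": 36},{"xyz": [-56,57,130],"angular": [0,0,0.604],"claw": 36},{"xyz": [-56,57,160],"angular": [0,0,0.604],"claw": 36},{"xyz": [-56,57,171],"angular": [0,0,0.604],"claw": 36},{"xyz": [-56,57,171],"angular": [0,0,0.604],"claw": 36},{"xyz": [-56,57,185],"angular": [0,0,0.604],"claw": 36},{"xyz": [-56,57,200],"angular": [0,0,0.604],"claw": 36},{"xyz": [-56,57,210],"angular": [0,0,0.604],"claw": 36},{"xyz": [-56,57,216],"angular": [0,0,0.604],"claw": 36},{"xyz": [-56,57,216],"angular": [0,0,0.604],"claw": 36},{"xyz": [-56,57,216],"angular": [0,0,0.604],"claw": 36},{"xyz": [-56,57,216],"angular": [0,0,0.604],"claw": 14},{"xyz": [-56,57,216],"angular": [0,0,0.604],"claw": 14},{"xyz": [-56,57,216],"angular": [0,0,0.604],"claw": 14},{"xyz": [-56,57,216],"angular": [0,0,0.604],"claw": 14},{"xyz": [-56,57,216],"angular": [0,0,0.604],"claw": 14}]'

```text
time_s: 5.7
tool_pos: [0.5064, -0.2344, 0.0053]
orientation: [[-0.823, 0.568, 0.001], [0.568, 0.823, -0.001], [-0.001, -0.0, -1.0]]
force: [-1.0, 0.5, 6.7]
gripper_width: 0.0155
```

Call:
play_rows --commands '[{"xyz": [0,0,0],"angular": [0,0,0],"claw": 12},{"xyz": [0,0,-10],"angular": [0,0,0],"claw": 12},{"xyz": [0,0,-30],"angular": [0,0,0],"claw": 12},{"xyz": [0,0,-60],"angular": [0,0,0],"claw": 12},{"xyz": [0,0,-95],"angular": [0,0,0],"claw": 12},{"xyz": [0,0,-95],"angular": [0,0,0],"claw": 12},{"xyz": [0,0,-95],"angular": [0,0,0],"claw": 12}]'

```text
time_s: 6.4
tool_pos: [0.5064, -0.2342, 0.1005]
orientation: [[-0.823, 0.568, 0.002], [0.568, 0.823, -0.001], [-0.002, -0.0, -1.0]]
force: [0.1, -1.1, -0.8]
gripper_width: 0.0159
```

Run:
```python
from h import *
p=grab("wrist"); im=p["img"][150:340,150:370]; im=cv2.resize(im,None,fx=3,fy=3,interpolation=cv2.INTER_CUBIC)
im=np.clip(im.astype(float)*1.8,0,255).astype(np.uint8)
cv2.imwrite("pics/w3.png",im)
```

```text
(no output)
```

View pics/w3.png

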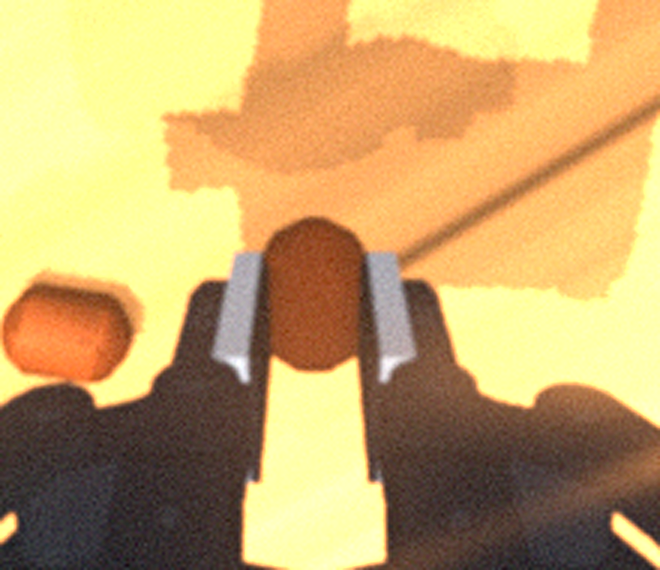

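```bash
cat >> h.py <<'E'
def held(p,lo=-.03,hi=.03):
    X=cloud(p); o=p["_o"]; Y=(X-np.array(o["tool_pos"]))@np.array(o["orientation"])
    b=p["img"].astype(int)
    m=(Y[...,2]>-.05)&(Y[...,2]<.03)&(abs(Y[...,0])<.035)&(abs(Y[...,1])<.016)&(b[...,2]>1.6*b[...,0]); 
    m=cv2.morphologyEx(m.astype(np.uint8),cv2.MORPH_OPEN,np.ones((3,3)))>0
    Q=Y[m]; print(len(Q),"tool-frame min/max",np.percentile(Q,2,0),np.percentile(Q,98,0)); return Q
E
python3 - <<'E'
from h import *
p=grab("wrist"); Q=held(p)
for a in np.arange(-.02,.024,.004):
    k=abs(Q[:,0]-a)<.002
    if k.sum()>3: print(round(a,3),k.sum(),"z med",np.median(Q[k,2]),"y",Q[k,1].min(),Q[k,1].max())
E
```

```text
2135 tool-frame min/max [-0.0099 -0.0078 -0.0478] [ 0.0155  0.0148 -0.0041]
-0.012 36 z med -0.019122127212207407 y -0.008125026295733258 0.008695223197191106
-0.008 164 z med -0.012645117720694897 y -0.007625910571036531 0.008671143845354112
-0.004 253 z med -0.013053936932683582 y -0.007537753676090768 0.010270719532419455
0.0 290 z med -0.013274046216878423 y -0.007423722859925104 0.010259541924260205
0.004 308 z med -0.013536523852736133 y -0.009227580415959563 0.010740115648359826
0.008 376 z med -0.01332681270445716 y -0.009249089992607058 0.01052659219900295
0.012 570 z med -0.011962822252239299 y -0.010273191356514551 0.015972755458927197
0.016 138 z med -0.006645719630008529 y -0.004890598245236005 0.005693020984325797
```

```bash
sed -i 's/Rt=Ro.*$/Rt=Ro.from_rotvec([0,0,yaw]).as_matrix()@Ro.from_rotvec([0,-tilt,0]).as_matrix()@R0/' h.py
cat >> h.py <<'E'
N=np.array([-.3416,.0161,.9398]); N/=np.linalg.norm(N); H0=np.array([.5531,.0365,.0423]); H1=np.array([.5562,.1113,.0422])
BY=np.radians(-2.7); TL=np.radians(20)
E
python3 - <<'E'
from h import *
def tgt(h,off): # tool x axis = -slope x for yaw BY
    return h
p,R=go([0,0,0],BY,TL)
print(R, N)
for up in(.04,.012,.0005):
    # nut centre at tool (+.0015,0)
    go(H1+N*up-R[:,0]*.0015,BY,TL)
print(env.get_obs()["tool_pos"])
E
```

```text
xyz [548.3 -94.8  99.7] ang [-0.0967 -0.3417 -0.5513]
[[-0.9386  0.0471  0.3416]
 [ 0.0443  0.9989 -0.0161]
 [-0.342   0.     -0.9397]] [-0.3416  0.0161  0.9397]
xyz [164.3 306.2  18.7] ang [-0.0967 -0.3417 -0.5513]
xyz [156.1 311.3  45. ] ang [-0.0967 -0.3417 -0.5513]
xyz [152.7 313.3  55.8] ang [-0.0967 -0.3417 -0.5513]
[ 0.5053 -0.2335  0.0987]
```

Run:
```python
from h import *
z=np.load("blk.npz"); M=z["M"]; Tt=M@np.linalg.inv(z["T_tool_cam"]); print(Tt)
Rc=Ro.from_rotvec([0,0,0]).as_matrix()@np.array([[-1,0,0],[0,1,0],[0,0,-1.]])
# commanded
Tc=np.eye(4);Tc[:3,:3]=Rc;Tc[:3,3]=[.4502,.06,.3]
D=Tc@np.linalg.inv(Tt)
for h in(H0,H1): print("corrected",(D@np.r_[h,1])[:3])
print("N",D[:3,:3]@N, "n",D[:3,:3]@np.array([-.3411,.0167,.9399]))
c=(np.array([.5062,-.234,.099]),Ro.from_rotvec([0,0,-.6043]).as_matrix()@Rc)
h=(D@np.r_[H1,1])[:3]
p,R=go(h,BY,TL,c)
for up in(.04,.012,.001): go(h+N*up-R[:,0]*.001,BY,TL,c)
```

```text
[[-1.     -0.0021 -0.0009  0.4491]
 [-0.0021  1.      0.0003  0.0613]
 [ 0.0009  0.0003 -1.      0.3001]
 [ 0.      0.      0.      1.    ]]
corrected [0.5544 0.0349 0.0423]
corrected [0.5577 0.1097 0.0422]
N [-0.3424  0.0171  0.9394] n [-0.3419  0.0177  0.9396]
xyz [153.  312.1  56.8] ang [-0.0972 -0.34   -0.5514]
xyz [163.8 305.4  18.9] ang [-0.0972 -0.34   -0.5514]
xyz [155.7 310.4  45.2] ang [-0.0972 -0.34   -0.5514]
xyz [152.5 312.4  55.5] ang [-0.0972 -0.34   -0.5514]
```

Call:
play_rows --commands '[{"xyz": [158,309,-20],"angular": [-0.097,-0.34,-0.551],"claw": 12},{"xyz": [158,309,-20],"angular": [-0.097,-0.34,-0.551],"claw": 12},{"xyz": [158,309,-20],"angular": [-0.097,-0.34,-0.551],"claw": 12},{"xyz": [158,309,-20],"angular": [-0.097,-0.34,-0.551],"claw": 12},{"xyz": [158,309,-20],"angular": [-0.097,-0.34,-0.551],"claw": 12},{"xyz": [158,309,-20],"angular": [-0.097,-0.34,-0.551],"claw": 12},{"xyz": [158,309,-20],"angular": [-0.097,-0.34,-0.551],"claw": 12},{"xyz": [158,309,-20],"angular": [-0.097,-0.34,-0.551],"claw": 12},{"xyz": [164,305,19],"angular": [-0.097,-0.34,-0.551],"claw": 12},{"xyz": [164,305,19],"angular": [-0.097,-0.34,-0.551],"claw": 12},{"xyz": [164,305,19],"angular": [-0.097,-0.34,-0.551],"claw": 12},{"xyz": [164,305,19],"angular": [-0.097,-0.34,-0.551],"claw": 12}]'

```text
time_s: 7.7
tool_pos: [0.5449, 0.1096, 0.0809]
orientation: [[-0.938, 0.048, 0.343], [0.045, 0.999, -0.017], [-0.343, -0.0, -0.939]]
force: [0.3, -0.7, 0.4]
gripper_width: 0.0161
```

```bash
cat >> h.py <<'E'
def boardintool(p,save=None):
    """plane + slots in tool frame"""
    M=p["T_tool_cam"]; v,u=np.mgrid[0:384,0:512]; z=p["depth"]
    Y=np.stack([(u-p["cx"])*z/p["fx"],(v-p["cy"])*z/p["fy"],z,np.ones_like(z)],-1)@M.T; Y=Y[...,:3]
    o=p["_o"]; Xw=Y@np.array(o["orientation"]).T+np.array(o["tool_pos"])
    m=(z>0)&(Xw[...,2]>.02)&(Xw[...,2]<.066)&(abs(Xw[...,1]-.0735)<.1)&(abs(Xw[...,0]-.555)<.07)
    P=Y[m]; k=np.ones(len(P),bool); A=np.c_[P[:,:2],np.ones(len(P))]; c=np.array([0,0,np.median(P[:,2])]); k=abs(A@c-P[:,2])<.008
    for _ in range(8): c=np.linalg.lstsq(A[k],P[k,2],rcond=None)[0]; k=abs(A@c-P[:,2])<.0025
    print("plane z=ax+by+c",c)
    r=cv2.minAreaRect((P[k][:,:2]*1000).astype(np.float32)); print("rect",np.round(r[0],1),np.round(r[1],1),round(r[2],2))
    d=P[:,2]-A@c; mm=np.zeros(m.shape,np.uint8); mm[m]=(d>.005)&(d<.0125); mm=cv2.morphologyEx(mm,cv2.MORPH_OPEN,np.ones((3,3)))
    n,L,S,C=cv2.connectedComponentsWithStats(mm)
    for i in range(1,n):
        if S[i,4]>60: Q=Y[L==i]; print("slot",S[i],"min",Q.min(0),"max",Q.max(0),"med",np.median(Q,0))
    if save: cv2.imwrite(save,p["img"])
E
python3 - <<'E'
from h import *
for i in range(2):
    p=grab("wrist"); print(p["_o"]["tool_pos"],np.array(p["_o"]["orientation"])[:,2]); boardintool(p,"pics/w4.png")
E
python3 -c "
import cv2,numpy as np
a=cv2.imread('pics/w4.png')[130:330,130:390];cv2.imwrite('pics/w4b.png',np.clip(cv2.resize(a,None,fx=3,fy=3)*1.4,0,255).astype('uint8'))"
```

```text
[0.5449 0.1096 0.0809] [ 0.3425 -0.0166 -0.9394]
plane z=ax+by+c [-0.0013 -0.0004  0.0403]
rect [  2.2 -35.7] [171. 111.] 89.79
slot [ 129  183   46   59 2331] min [-0.0214 -0.0882  0.0454] max [ 0.023  -0.0599  0.0525] med [ 0.0009 -0.0749  0.0502]
slot [ 241  190   32   39 1070] min [-0.0132 -0.0096  0.0453] max [0.0178 0.0126 0.0522] med [0.0045 0.0018 0.0502]
[0.5452 0.1096 0.0814] [ 0.3436 -0.0167 -0.939 ]
plane z=ax+by+c [-0.0026 -0.0004  0.0406]
rect [  2.7 -35.6] [171.  110.9] 89.76
slot [ 129  182   46   59 2327] min [-0.0209 -0.0881  0.0457] max [ 0.0238 -0.0598  0.0531] med [ 0.0017 -0.0748  0.0505]
slot [ 242  189   31   40 1100] min [-0.0131 -0.0093  0.0457] max [0.0181 0.0127 0.0524] med [0.0046 0.0021 0.0506]
```

View pics/w4b.png

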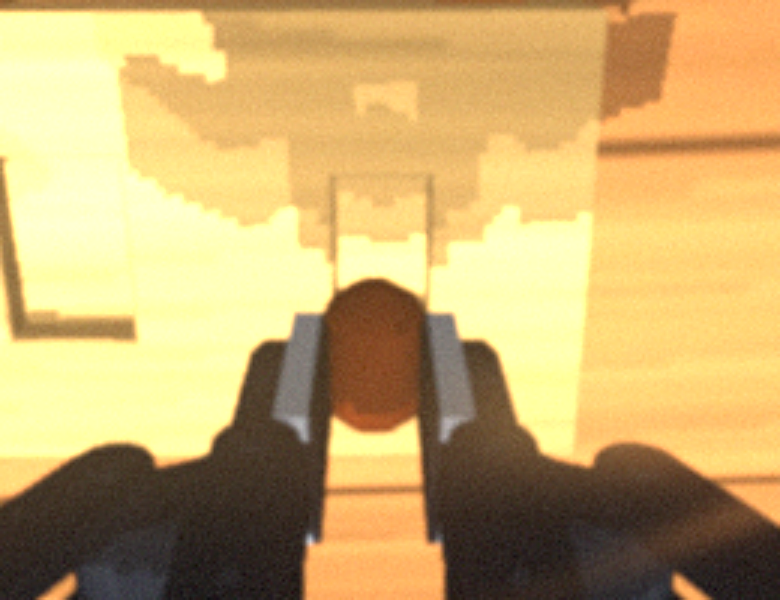

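Call:
play_rows --commands '[{"xyz": [0,0,15],"angular": [0,0,0],"claw": 12},{"xyz": [0,0,28],"angular": [0,0,0],"claw": 12},{"xyz": [0,0,33],"angular": [0,0,0],"claw": 12},{"xyz": [0,0,35],"angular": [0,0,0],"claw": 12},{"xyz": [0,0,37],"angular": [0,0,0],"claw": 12},{"xyz": [0,0,39],"angular": [0,0,0],"claw": 12},{"xyz": [0,0,39],"angular": [0,0,0],"claw": 12},{"xyz": [0,0,39],"angular": [0,0,0],"claw": 12}]'

```text
time_s: 8.6
tool_pos: [0.5575, 0.1096, 0.0438]
orientation: [[-0.939, 0.047, 0.342], [0.044, 0.999, -0.016], [-0.342, -0.0, -0.94]]
force: [-0.2, -0.1, -0.4]
gripper_width: 0.0159
```

Call:
play_rows --commands '[{"xyz": [0,0,1.5],"angular": [0,0,0],"claw": 12},{"xyz": [0,0,1.5],"angular": [0,0,0],"claw": 12},{"xyz": [0,0,1.5],"angular": [0,0,0],"claw": 30},{"xyz": [0,0,1.5],"angular": [0,0,0],"claw": 40},{"xyz": [0,0,1.5],"angular": [0,0,0],"claw": 40},{"xyz": [0,0,1.5],"angular": [0,0,0],"claw": 40},{"xyz": [0,0,-30],"angular": [0,0,0],"claw": 40},{"xyz": [0,0,-75],"angular": [0,0,0],"claw": 40},{"xyz": [0,0,-80],"angular": [0,0,0],"claw": 40},{"xyz": [0,0,-80],"angular": [0,0,0],"claw": 40}]'

```text
time_s: 9.6
tool_pos: [0.5307, 0.111, 0.1202]
orientation: [[-0.938, 0.047, 0.344], [0.044, 0.999, -0.016], [-0.345, 0.0, -0.939]]
force: [0.6, 0.0, 0.3]
gripper_width: 0.0401
```

Run:
```python
from h import *
p=grab("wrist"); print(p["_o"]["tool_pos"]); boardintool(p,"pics/w5.png")
X=cloud(p); hgt=(X-np.array([.5562,.1113,.0422]))@N; k=(hgt>.004)&(hgt<.03)&(abs(X[...,1]-.11)<.02)&(abs(X[...,0]-.556)<.03)
print(k.sum(),np.percentile(hgt[k],[50,90,98]),X[k].mean(0))
k2=k&(hgt>.0065); Q=X[k2]; A=np.c_[Q[:,:2],np.ones(len(Q))]; print("top plane",np.linalg.lstsq(A,Q[:,2],rcond=None)[0],len(Q))
a=p["img"][130:330,130:390]; cv2.imwrite("pics/w5b.png",np.clip(cv2.resize(a,None,fx=3,fy=3)*1.4,0,255).astype("uint8"))
```

```text
[0.5307 0.111  0.1202]
plane z=ax+by+c [-0.0036  0.0002  0.0821]
rect [  2.4 -36.2] [170.4 110.9] 89.79
slot [ 149  168   38   51 1695] min [-0.0209 -0.0887  0.087 ] max [ 0.0239 -0.0603  0.0941] med [ 0.0018 -0.0752  0.0919]
slot [257 174  12  39 184] min [-0.0157  0.0022  0.0875] max [0.0183 0.0119 0.0936] med [-0.0015  0.01    0.0919]
505 [0.0071 0.0083 0.0089] [0.5513 0.1104 0.0477]
top plane [ 0.3568 -0.0043 -0.1476] 313
```

View pics/w5b.png

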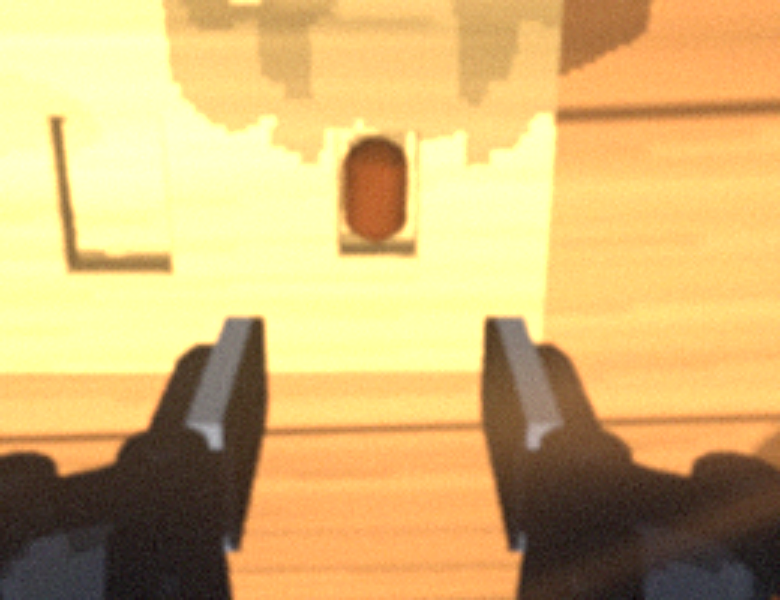

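Run:
```python
from h import *
h=np.array([.5577,.1097,.0422]); Rc=np.array([[-1,0,0],[0,1,0],[0,0,-1.]])
R=go(h,BY,TL)[1]
c=(h+N*.081-R[:,0]*.001,R); print(c[0])
c2=go([.5147,-.3343,.08],np.radians(-134),0,c)
# lift back later and place hover
h0=np.array([.5544,.0349,.0423])
c3=(np.array([.5147,-.3343,.11]),c2[1])
y2=np.radians(-182.7)
R2=go(h0,y2,-TL,c3)[1]; print(R2)
go(h0+N*.04,y2,-TL,c3)
```

```text
xyz [ 0.9  0.1 81.6] ang [-0.0002  0.0013 -0.    ]
[0.531  0.111  0.1187]
xyz [   8.8 -445.5   37.9] ang [0.3991 0.1806 2.2633]
xyz [ 293.2 -227.9   67.7] ang [-0.1483  0.3277  0.8411]
[[ 0.9386 -0.0471  0.3416]
 [-0.0443 -0.9989 -0.0161]
 [ 0.342   0.     -0.9397]]
xyz [ 284.1 -238.2   30.1] ang [-0.1483  0.3277  0.8411]
```

Call:
play_rows --commands '[{"xyz": [9,-445,38],"angular": [0.3991,0.1806,2.2633],"claw": 44},{"xyz": [9,-445,38],"angular": [0.3991,0.1806,2.2633],"claw": 44},{"xyz": [9,-445,38],"angular": [0.3991,0.1806,2.2633],"claw": 44},{"xyz": [9,-445,38],"angular": [0.3991,0.1806,2.2633],"claw": 44},{"xyz": [9,-445,38],"angular": [0.3991,0.1806,2.2633],"claw": 44},{"xyz": [9,-445,38],"angular": [0.3991,0.1806,2.2633],"claw": 44},{"xyz": [9,-445,38],"angular": [0.3991,0.1806,2.2633],"claw": 44},{"xyz": [9,-445,38],"angular": [0.3991,0.1806,2.2633],"claw": 44},{"xyz": [9,-445,38],"angular": [0.3991,0.1806,2.2633],"claw": 44},{"xyz": [9,-445,38],"angular": [0.3991,0.1806,2.2633],"claw": 44},{"xyz": [9,-445,38],"angular": [0.3991,0.1806,2.2633],"claw": 44},{"xyz": [9,-445,38],"angular": [0.3991,0.1806,2.2633],"claw": 44},{"xyz": [9,-445,38],"angular": [0.3991,0.1806,2.2633],"claw": 44},{"xyz": [9,-445,38],"angular": [0.3991,0.1806,2.2633],"claw": 44},{"xyz": [9,-445,38],"angular": [0.3991,0.1806,2.2633],"claw": 44},{"xyz": [9,-445,38],"angular": [0.3991,0.1806,2.2633],"claw": 44},{"xyz": [9,-445,38],"angular": [0.3991,0.1806,2.2633],"claw": 44},{"xyz": [9,-445,38],"angular": [0.3991,0.1806,2.2633],"claw": 44},{"xyz": [9,-445,38],"angular": [0.3991,0.1806,2.2633],"claw": 44},{"xyz": [9,-445,38],"angular": [0.3991,0.1806,2.2633],"claw": 44}]'

```text
time_s: 11.65
tool_pos: [0.5135, -0.3336, 0.0797]
orientation: [[0.694, 0.72, -0.001], [0.72, -0.694, 0.0], [-0.0, -0.001, -1.0]]
force: [0.7, -0.0, 0.3]
gripper_width: 0.0442
```

Run:
```python
from h import *
p=grab("wrist"); o=p["_o"]; print(o["tool_pos"],o["joint_positions"],o["orientation"])
X=cloud(p); Y=(X-np.array(o["tool_pos"]))@np.array(o["orientation"]); b=p["img"].astype(int)
m=((X[...,2]>.006)&(X[...,2]<.035)&(b[...,2]>1.5*b[...,1])&(abs(Y[...,0])<.06)&(abs(Y[...,1])<.04)).astype(np.uint8)
n,L,S,C=cv2.connectedComponentsWithStats(m)
for i in range(1,n):
    if S[i,4]>150:
        Q=Y[L==i]; Q=Q; r=cv2.minAreaRect((Q[:,:2]*1000).astype(np.float32)); print("tool frame",r,Q[:,2].min(),S[i])
```

```text
[ 0.5135 -0.3336  0.0797] [-0.7583  0.7094  1.581  -0.0003  0.8519  0.0093] [[ 0.6943  0.7197 -0.0006]
 [ 0.7197 -0.6943  0.0003]
 [-0.0002 -0.0007 -1.    ]]
tool frame ((2.7596588134765625, 0.4832801818847656), (39.8397102355957, 25.797014236450195), 0.2127983123064041) 0.051559328820583186 [ 237  179   34   51 1487]
```

Call:
play_rows --commands '[{"xyz": [2,0,35],"angular": [0,0,0],"claw": 44},{"xyz": [2,0,55],"angular": [0,0,0],"claw": 44},{"xyz": [2,0,65],"angular": [0,0,0],"claw": 44},{"xyz": [2,0,70],"angular": [0,0,0],"claw": 44},{"xyz": [2,0,70],"angular": [0,0,0],"claw": 44},{"xyz": [2,0,70],"angular": [0,0,0],"claw": 20},{"xyz": [2,0,70],"angular": [0,0,0],"claw": 20},{"xyz": [2,0,70],"angular": [0,0,0],"claw": 20},{"xyz": [2,0,70],"angular": [0,0,0],"claw": 20},{"xyz": [2,0,70],"angular": [0,0,0],"claw": 20},{"xyz": [2,0,60],"angular": [0,0,0],"claw": 20},{"xyz": [2,0,40],"angular": [0,0,0],"claw": 20},{"xyz": [2,0,0],"angular": [0,0,0],"claw": 20},{"xyz": [2,0,-30],"angular": [0,0,0],"claw": 20},{"xyz": [2,0,-30],"angular": [0,0,0],"claw": 20}]'

```text
time_s: 13.2
tool_pos: [0.5175, -0.3345, 0.115]
orientation: [[0.695, 0.719, 0.007], [0.719, -0.695, -0.007], [0.0, 0.01, -1.0]]
force: [0.4, -0.6, -0.5]
gripper_width: 0.0239
```

Run:
```python
from h import *
p=grab("wrist"); Q=held(p)
for a in np.arange(-.024,.028,.004):
    k=abs(Q[:,0]-a)<.002
    if k.sum()>3: print(round(a,3),k.sum(),"z med",np.median(Q[k,2]),"y",Q[k,1].min(),Q[k,1].max())
h0=np.array([.5544,.0349,.0423]); c=go([.5147,-.3343,.08],np.radians(-134))
c3=(np.array([.5147,-.3343,.11])+c[1][:,0]*.002,c[1])
y2=np.radians(-182.7)
R2=go(h0,y2,-TL,c3)[1]
go(h0+N*.045,y2,-TL,c3)
```

```text
3398 tool-frame min/max [-0.012  -0.0109 -0.0388] [ 0.02    0.0145 -0.0013]
-0.016 10 z med -0.011870806856962726 y -0.009141584792306008 0.01038637949491088
-0.012 139 z med -0.013827585646417421 y -0.010908186047379888 0.013187281739812715
-0.008 330 z med -0.014492737246036412 y -0.010924717769462695 0.013261177747584707
-0.004 359 z med -0.014890262188664674 y -0.010955653146232884 0.013249380674761618
0.0 394 z med -0.014922832823135678 y -0.011042607578502502 0.01488208323682563
0.004 436 z med -0.015020245663232356 y -0.010963658176567753 0.014901593409488632
0.008 427 z med -0.015049077423281439 y -0.010970026687354415 0.015323164334864088
0.012 539 z med -0.013907012507405902 y -0.012032922947827667 0.01535034106248344
0.016 512 z med -0.009699483066567972 y -0.010210113331796387 0.01261762722170552
0.02 252 z med -0.005486144849535537 y -0.006056701078870211 0.007917152956912199
xyz [-1.7 -0.7 32.8] ang [ 0.0053  0.0001 -0.    ]
xyz [ 291.2 -227.9   67.7] ang [-0.1483  0.3277  0.8411]
xyz [ 281.  -239.5   25.4] ang [-0.1483  0.3277  0.8411]
```

Call:
play_rows --commands '[{"xyz": [275,-246,-10],"angular": [-0.1483,0.3277,0.8411],"claw": 20},{"xyz": [275,-246,-10],"angular": [-0.1483,0.3277,0.8411],"claw": 20},{"xyz": [275,-246,-10],"angular": [-0.1483,0.3277,0.8411],"claw": 20},{"xyz": [275,-246,-10],"angular": [-0.1483,0.3277,0.8411],"claw": 20},{"xyz": [275,-246,-10],"angular": [-0.1483,0.3277,0.8411],"claw": 20},{"xyz": [275,-246,-10],"angular": [-0.1483,0.3277,0.8411],"claw": 20},{"xyz": [275,-246,-10],"angular": [-0.1483,0.3277,0.8411],"claw": 20},{"xyz": [275,-246,-10],"angular": [-0.1483,0.3277,0.8411],"claw": 20},{"xyz": [281,-239.5,25.4],"angular": [-0.1483,0.3277,0.8411],"claw": 20},{"xyz": [281,-239.5,25.4],"angular": [-0.1483,0.3277,0.8411],"claw": 20},{"xyz": [281,-239.5,25.4],"angular": [-0.1483,0.3277,0.8411],"claw": 20},{"xyz": [281,-239.5,25.4],"angular": [-0.1483,0.3277,0.8411],"claw": 20}]'

```text
time_s: 14.45
tool_pos: [0.5378, 0.0354, 0.0852]
orientation: [[0.939, -0.048, 0.342], [-0.045, -0.999, -0.017], [0.342, 0.0, -0.94]]
force: [-0.1, -0.5, -0.2]
gripper_width: 0.0242
```

Run:
```python
from h import *
for i in range(2):
    p=grab("wrist"); print(p["_o"]["tool_pos"],np.array(p["_o"]["orientation"])[:,2]); boardintool(p,"pics/w6.png")
held(p)
```

```text
[0.5378 0.0354 0.0852] [ 0.3416 -0.0167 -0.9397]
plane z=ax+by+c [0.0004 0.     0.0455]
rect [ -0.7 -38.8] [170.7 110.9] 89.79
slot [ 231  188   42   37 1283] min [-0.0089 -0.0168  0.0506] max [0.0201 0.0134 0.0573] med [ 0.0084 -0.0022  0.0555]
slot [134 196  29  11 216] min [ 0.0063 -0.0873  0.0506] max [ 0.0148 -0.0679  0.0574] med [ 0.0113 -0.0794  0.0554]
[0.5381 0.0353 0.0857] [ 0.3426 -0.0169 -0.9393]
plane z=ax+by+c [0.0014 0.0003 0.0459]
rect [ -1.1 -39.2] [171.1 111. ] 89.66
slot [ 231  189   42   36 1230] min [-0.009  -0.017   0.0513] max [0.0193 0.0132 0.0576] med [ 0.008  -0.0026  0.0559]
slot [134 196  29  12 238] min [ 0.0055 -0.0873  0.0512] max [ 0.0146 -0.0678  0.0577] med [ 0.0109 -0.0791  0.0556]
3143 tool-frame min/max [-0.0114 -0.0118 -0.0303] [ 0.0207  0.0123 -0.0006]
```

Call:
play_rows --commands '[{"xyz": [-1.5,-2,15],"angular": [0,0,0],"claw": 20},{"xyz": [-1.5,-2,28],"angular": [0,0,0],"claw": 20},{"xyz": [-1.5,-2,32],"angular": [0,0,0],"claw": 20},{"xyz": [-1.5,-2,34],"angular": [0,0,0],"claw": 20},{"xyz": [-1.5,-2,35],"angular": [0,0,0],"claw": 20},{"xyz": [-1.5,-2,36],"angular": [0,0,0],"claw": 20},{"xyz": [-1.5,-2,37],"angular": [0,0,0],"claw": 20},{"xyz": [-1.5,-2,37],"angular": [0,0,0],"claw": 20},{"xyz": [-1.5,-2,37],"angular": [0,0,0],"claw": 20}]'

```text
time_s: 15.45
tool_pos: [0.5494, 0.0376, 0.0495]
orientation: [[0.939, -0.047, 0.342], [-0.044, -0.999, -0.016], [0.342, 0.0, -0.94]]
force: [-0.1, -0.4, -0.5]
gripper_width: 0.0239
```

Call:
play_rows --commands '[{"xyz": [0,0,2],"angular": [0,0,0],"claw": 20},{"xyz": [0,0,4],"angular": [0,0,0],"claw": 20},{"xyz": [0,0,5],"angular": [0,0,0],"claw": 20},{"xyz": [0,0,5],"angular": [0,0,0],"claw": 20},{"xyz": [0,0,5],"angular": [0,0,0],"claw": 20}]'

```text
time_s: 15.95
tool_pos: [0.5511, 0.0374, 0.0445]
orientation: [[0.939, -0.047, 0.341], [-0.044, -0.999, -0.016], [0.342, 0.0, -0.94]]
force: [0.7, -0.4, 0.2]
gripper_width: 0.0242
```

Call:
play_rows --commands '[{"xyz": [0,0,0],"angular": [0,0,0],"claw": 46},{"xyz": [0,0,0],"angular": [0,0,0],"claw": 46},{"xyz": [0,0,0],"angular": [0,0,0],"claw": 46},{"xyz": [0,0,0],"angular": [0,0,0],"claw": 46},{"xyz": [0,0,-25],"angular": [0,0,0],"claw": 46},{"xyz": [0,0,-70],"angular": [0,0,0],"claw": 46},{"xyz": [0,0,-110],"angular": [0,0,0],"claw": 60},{"xyz": [0,0,-130],"angular": [0,0,0],"claw": 60},{"xyz": [0,0,-130],"angular": [0,0,0],"claw": 60},{"xyz": [0,0,-130],"angular": [0,0,0],"claw": 60}]'

```text
time_s: 16.95
tool_pos: [0.5069, 0.0395, 0.1672]
orientation: [[0.938, -0.047, 0.343], [-0.044, -0.999, -0.017], [0.343, 0.0, -0.939]]
force: [-0.1, 0.2, 0.5]
gripper_width: 0.06
```

Run:
```python
from h import *
p=grab("wrist"); print(p["_o"]["tool_pos"]); boardintool(p,"pics/w7.png")
X=cloud(p)
for H,t in((H0,.0),(H1,.0)):
    hgt=(X-H)@N; k=(hgt>.004)&(hgt<.03)&(abs(X[...,1]-H[1])<.022)&(abs(X[...,0]-H[0])<.035)
    mx=np.percentile(hgt[k],90); k2=k&(hgt>mx-.0025); Q=X[k2]; A=np.c_[Q[:,:2],np.ones(len(Q))]
    print("height",np.percentile(hgt[k],[50,90,98]),"top plane",np.linalg.lstsq(A,Q[:,2],rcond=None)[0],len(Q),"top centre",Q.mean(0), (Q.min(0)+Q.max(0))/2)
a=p["img"][100:300,130:390]; cv2.imwrite("pics/w7b.png",np.clip(cv2.resize(a,None,fx=3,fy=3)*1.4,0,255).astype("uint8"))
```

```text
[0.5069 0.0395 0.1672]
plane z=ax+by+c [ 0.0013 -0.0004  0.1332]
rect [  0.5 -36.1] [170.4 110.8] 89.83
slot [241 161  29  12 219] min [ 0.0101 -0.0134  0.1416] max [0.022  0.0155 0.1451] med [0.0185 0.0021 0.1432]
slot [172 166  21   9 135] min [ 0.008  -0.084   0.1391] max [ 0.017  -0.064   0.1448] med [ 0.0135 -0.0753  0.1432]
height [0.0136 0.0162 0.0169] top plane [ 0.3465 -0.021  -0.1322] 431 top centre [0.5478 0.0372 0.0568] [0.5478 0.037  0.0558]
height [0.007  0.0084 0.009 ] top plane [ 0.3473 -0.0229 -0.1405] 241 top centre [0.553  0.1094 0.049 ] [0.5532 0.1096 0.0486]
```

View pics/w7b.png

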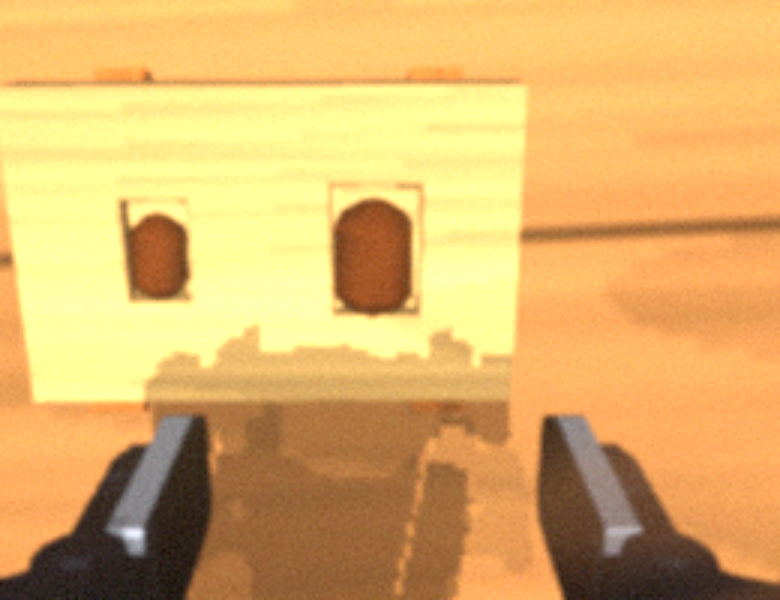

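Run:
```python
from h import *
R=go([0,0,0],np.radians(-182.7),-TL)[1]
c=(np.array([.5077,.0391,.1668]),R)
go([.54,.28,.26],np.radians(-180),0,c)
```

```text
xyz [-530.7   63.5  -15.8] ang [ 0.0002  0.0005 -0.0002]
xyz [  51.5 -242.2  -80.4] ang [ 0.0082 -0.349  -0.0466]
```

Call:
play_rows --commands '[{"xyz": [51.5,-242,-80.5],"angular": [0.0082,-0.349,-0.0466],"claw": 60},{"xyz": [51.5,-242,-80.5],"angular": [0.0082,-0.349,-0.0466],"claw": 60},{"xyz": [51.5,-242,-80.5],"angular": [0.0082,-0.349,-0.0466],"claw": 60},{"xyz": [51.5,-242,-80.5],"angular": [0.0082,-0.349,-0.0466],"claw": 60},{"xyz": [51.5,-242,-80.5],"angular": [0.0082,-0.349,-0.0466],"claw": 60},{"xyz": [51.5,-242,-80.5],"angular": [0.0082,-0.349,-0.0466],"claw": 60},{"xyz": [51.5,-242,-80.5],"angular": [0.0082,-0.349,-0.0466],"claw": 60},{"xyz": [51.5,-242,-80.5],"angular": [0.0082,-0.349,-0.0466],"claw": 60},{"xyz": [51.5,-242,-80.5],"angular": [0.0082,-0.349,-0.0466],"claw": 60},{"xyz": [51.5,-242,-80.5],"angular": [0.0082,-0.349,-0.0466],"claw": 60}]'

```text
time_s: 18.0
tool_pos: [0.5384, 0.2788, 0.2585]
orientation: [[1.0, -0.002, -0.003], [-0.002, -1.0, -0.001], [-0.003, 0.001, -1.0]]
force: [-0.1, -0.5, -0.5]
gripper_width: 0.0601
```

Run:
```python
from h import *
p=grab("wrist"); o=p["_o"]; print(o["tool_pos"],o["joint_positions"]); cv2.imwrite("pics/w8.png",p["img"])
X=cloud(p)
def fit(lo,hi,reg=None):
    m=(X[...,2]>lo)&(X[...,2]<hi)&(abs(X[...,0]-.51)<.1)&(X[...,1]>.2)&(X[...,1]<.38)
    n,L,S,C=cv2.connectedComponentsWithStats(m.astype(np.uint8))
    for i in range(1,n):
        if S[i,4]>60:
            Q=X[L==i]; r=cv2.minAreaRect((Q[:,:2]*1000).astype(np.float32)); print((lo,hi),S[i],"rect",np.round(r[0],1),np.round(r[1],1),round(r[2],1),"zmed",np.median(Q[:,2]),"circ",np.round(cv2.minEnclosingCircle((Q[:,:2]*1000).astype(np.float32))[0],1))
fit(.137,.155); fit(.09,.137); fit(.05,.07); fit(.0625,.072)
```

```text
[0.5384 0.2788 0.2585] [ 0.2939  0.4745  1.4478 -0.0004  1.2226  1.8667]
(0.137, 0.155) [208 208  25  24 448] rect [505.  312.7] [23.8 23.3] 76.6 zmed 0.14417463267726588 circ [504.6 312.8]
(0.09, 0.137) [210 194  26  24 324] rect [511.4 311.1] [23.8 11.1] 77.1 zmed 0.11587134183994396 circ [506.8 312.1]
(0.05, 0.07) [ 182  147   93   91 4109] rect [504.5 312.5] [90.1 90.9] 64.9 zmed 0.060608567334462904 circ [504.6 312.5]
(0.0625, 0.072) [212 182  31  26 309] rect [508.1 311.8] [37.2 30.6] 76.0 zmed 0.06547648197671768 circ [504.7 312.5]
```

View pics/w8.png

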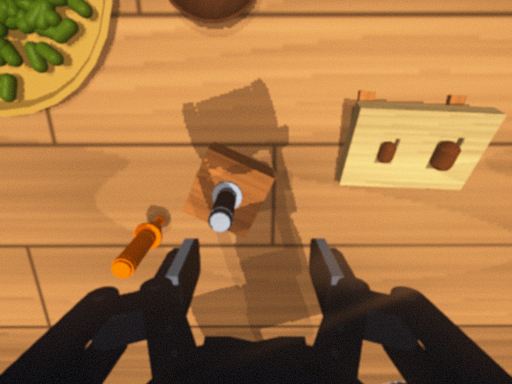

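Call:
play_rows --commands '[{"xyz": [-34,-34,0],"angular": [0,0,0],"claw": 60},{"xyz": [-34,-34,20],"angular": [0,0,0],"claw": 60},{"xyz": [-34,-34,60],"angular": [0,0,0],"claw": 60},{"xyz": [-34,-34,80],"angular": [0,0,0],"claw": 60},{"xyz": [-34,-34,80],"angular": [0,0,0],"claw": 60},{"xyz": [-34,-34,80],"angular": [0,0,0],"claw": 60}]'

```text
time_s: 18.65
tool_pos: [0.5054, 0.3137, 0.1802]
orientation: [[1.0, -0.001, -0.0], [-0.001, -1.0, -0.0], [-0.0, 0.0, -1.0]]
force: [0.3, -0.5, 0.4]
gripper_width: 0.0598
```

Run:
```python
from h import *
for j in range(2):
    p=grab("wrist"); o=p["_o"]; print(o["tool_pos"])
    X=cloud(p); Y=(X-np.array(o["tool_pos"]))@np.array(o["orientation"])
    m=(X[...,2]>.138)&(X[...,2]<.155)&(abs(X[...,0]-.505)<.04)&(abs(X[...,1]-.3126)<.024)
    n,L,S,C=cv2.connectedComponentsWithStats(m.astype(np.uint8)); i=1+np.argmax(S[1:,4]); Q=Y[L==i]
    print(S[i],cv2.minEnclosingCircle((Q[:,:2]*1000).astype(np.float32)),np.median(Q[:,2]))
```

```text
[0.5054 0.3137 0.1802]
[239 206  34  33 875] ((-0.8419022560119629, 0.6789129376411438), 12.28232192993164) 0.03587485501643841
[0.506  0.3141 0.1811]
[239 206  34  33 878] ((-1.4375840425491333, 1.0163015127182007), 12.301029205322266) 0.03674810642876587
```

Call:
play_rows --commands '[{"xyz": [-1,0.8,40],"angular": [0,0,0],"claw": 60},{"xyz": [-1,0.8,70],"angular": [0,0,0],"claw": 60},{"xyz": [-1,0.8,85],"angular": [0,0,0],"claw": 60},{"xyz": [-1,0.8,90],"angular": [0,0,0],"claw": 60},{"xyz": [-1,0.8,90],"angular": [0,0,0],"claw": 60},{"xyz": [-1,0.8,90],"angular": [0,0,0],"claw": 18},{"xyz": [-1,0.8,90],"angular": [0,0,0],"claw": 18},{"xyz": [-1,0.8,90],"angular": [0,0,0],"claw": 18},{"xyz": [-1,0.8,90],"angular": [0,0,0],"claw": 18},{"xyz": [-1,0.8,90],"angular": [0,0,0],"claw": 18},{"xyz": [-1,0.8,90],"angular": [0,0,0],"claw": 18}]'

```text
time_s: 19.85
tool_pos: [0.5049, 0.3138, 0.0915]
orientation: [[1.0, -0.0, 0.002], [-0.0, -1.0, 0.001], [0.002, -0.001, -1.0]]
force: [0.1, -0.9, 6.5]
gripper_width: 0.0232
```

Call:
play_rows --commands '[{"xyz": [0,0,-15],"angular": [0,0,0],"claw": 18},{"xyz": [0,0,-40],"angular": [0,0,0],"claw": 18},{"xyz": [0,0,-75],"angular": [0,0,0],"claw": 18},{"xyz": [0,0,-110],"angular": [0,0,0],"claw": 18},{"xyz": [0,0,-130],"angular": [0,0,0],"claw": 18},{"xyz": [0,0,-130],"angular": [0,0,0],"claw": 18},{"xyz": [0,0,-130],"angular": [0,0,0],"claw": 18}]'

```text
time_s: 20.55
tool_pos: [0.5033, 0.3133, 0.2195]
orientation: [[1.0, -0.0, -0.001], [-0.0, -1.0, -0.0], [-0.001, 0.0, -1.0]]
force: [-0.4, 0.5, -1.6]
gripper_width: 0.0225
```

Run:
```python
from h import *
p=grab("wrist"); o=p["_o"]; print(o["tool_pos"],o["force"],o["gripper_width"],o["joint_positions"])
X=cloud(p); Y=(X-np.array(o["tool_pos"]))@np.array(o["orientation"])
np.save("Y9.npy",Y); cv2.imwrite("pics/w9.png",p["img"])
m=(abs(Y[...,0])<.03)&(abs(Y[...,1])<.025)
for a in np.arange(-.06,.1,.008):
    k=m&(abs(Y[...,2]-a)<.004); Q=Y[k]
    if len(Q)>5: print(round(a,3),len(Q),"x",Q[:,0].min(),Q[:,0].max(),"y",Q[:,1].min(),Q[:,1].max())
s=grab("side"); cv2.imwrite("pics/s9.png",s["img"])
for q in("foot","gauge_grip"):
    for pp in(p,s):
        for r in env.spot_point(q,pp)[:2]: print(q,r,w(pp,*r["position"]))
a=p["img"][150:330,150:370]; b=s["img"][50:250,120:340]
cv2.imwrite("pics/c9.png",np.hstack([cv2.resize(np.clip(a*1.5,0,255).astype("uint8"),(400,327)),cv2.resize(b,(400,327),interpolation=cv2.INTER_CUBIC)]))
```

```text
[0.5033 0.3133 0.2195] [-0.4126  0.5053 -1.5602] 0.02246808418746996 [ 0.3685  0.4981  1.5274 -0.0002  1.117   1.9396]
-0.06 477 x 0.005487120582079947 0.01700349629275672 y -0.023709383768482473 0.02411552900079566
-0.052 3398 x -0.010433522188311478 0.015639435864217132 y -0.02477556307496836 0.024979171389730354
-0.044 1466 x -0.006488715864054281 0.015694165601582696 y -0.024905366724872136 0.02493084360975968
-0.036 1101 x -0.00961051760374229 0.013747038945435167 y -0.024670575841834727 0.024816056195996257
-0.028 958 x 0.002842612253098385 0.013291472811154195 y -0.02464498695936137 0.02498849024072686
-0.02 820 x 0.0035453167434237316 0.013245860153109811 y -0.024592735417246145 0.024931213518537786
-0.012 691 x 0.0032903317316528343 0.013130402664061482 y -0.024584295232271226 0.02497490820413181
-0.004 378 x 0.0033029002225548917 0.01291673074014049 y -0.022335812679407947 0.023003044039734653
0.004 234 x 0.0028164327906822855 0.01196842299042894 y -0.011044520871319597 0.01170244305800682
0.012 222 x 0.0001133917039625284 0.012125417882559148 y -0.011760333630138092 0.0123
[... 405 characters left out ...]
214
0.084 25 x -0.0001998292605802668 0.006745416332252341 y -0.005829055873377581 0.007556408751149565
foot {'position': [173.7, 207.4], 'score': 0.58} [0.448  0.4202 0.0071]
foot {'position': [254.9, 204.5], 'score': 0.54} [0.5212 0.3127 0.193 ]
foot {'position': [235.2, 179.3], 'score': 0.58} [0.5448 0.0321 0.0529]
foot {'position': [211.1, 103.8], 'score': 0.38} [0.52   0.4975 0.0057]
gauge_grip {'position': [255.1, 273.3], 'score': 0.74} [0.5152 0.3129 0.26  ]
gauge_grip {'position': [144.4, 241.1], 'score': 0.6} [0.4564 0.4181 0.1195]
gauge_grip {'position': [190.9, 96.1], 'score': 0.71} [0.447  0.4119 0.1125]
gauge_grip {'position': [207.6, 80.5], 'score': 0.43} [0.5052 0.2858 0.2536]
```

View pics/c9.png

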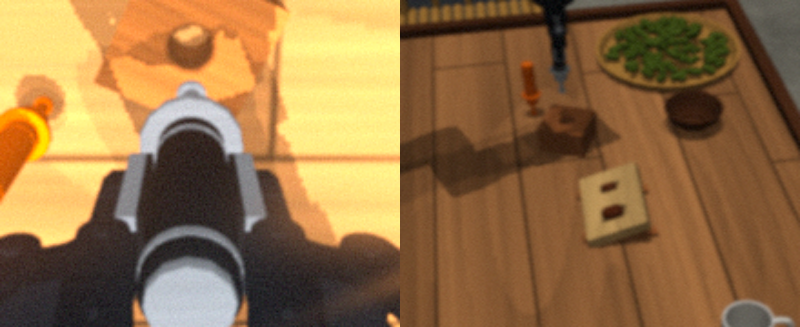

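Run:
```python
from h import *
P=np.array([.5479,.0371,.0572]); go(P+N*.1235,np.radians(-182.7),-TL)
```

```text
xyz [  2.6 274.1  45.7] ang [-0.007   0.3516  0.0467]
```

Call:
play_rows --commands '[{"xyz": [2.5,274,20],"angular": [-0.007,0.3505,0.0467],"claw": 18},{"xyz": [2.5,274,20],"angular": [-0.007,0.3505,0.0467],"claw": 18},{"xyz": [2.5,274,20],"angular": [-0.007,0.3505,0.0467],"claw": 18},{"xyz": [2.5,274,20],"angular": [-0.007,0.3505,0.0467],"claw": 18},{"xyz": [2.5,274,20],"angular": [-0.007,0.3505,0.0467],"claw": 18},{"xyz": [2.5,274,20],"angular": [-0.007,0.3505,0.0467],"claw": 18},{"xyz": [2.5,274,45],"angular": [-0.007,0.3505,0.0467],"claw": 18},{"xyz": [2.5,274,45],"angular": [-0.007,0.3505,0.0467],"claw": 18},{"xyz": [2.5,274,45],"angular": [-0.007,0.3505,0.0467],"claw": 18},{"xyz": [2.5,274,45],"angular": [-0.007,0.3505,0.0467],"claw": 18},{"xyz": [2.5,274,45],"angular": [-0.007,0.3505,0.0467],"claw": 18}]'

```text
time_s: 21.95
tool_pos: [0.5069, 0.0403, 0.1759]
orientation: [[0.938, -0.045, 0.344], [-0.043, -0.999, -0.015], [0.345, -0.001, -0.939]]
force: [0.5, -0.4, -1.3]
gripper_width: 0.0231
```

```bash
cat > fin.py <<'E'
from h import *
def chk(sv=None):
    p=grab("wrist"); o=p["_o"]; R=np.array(o["orientation"]); print(o["tool_pos"],R[:,2],o["force"])
    X=cloud(p); Y=(X-np.array(o["tool_pos"]))@R; b=p["img"].astype(int)
    boardintool(p)
    near=(abs(Y[...,0])<.035)&(abs(Y[...,1])<.03)
    br=near&(b[...,2]>1.7*b[...,0])&(Y[...,2]>.07); H=(X-H0)@N
    k=br&(H>.006)&(H<.03); Q=Y[k]
    if len(Q)>20: print("nut",len(Q),"x",np.percentile(Q[:,0],[1,99]),"y",np.percentile(Q[:,1],[1,99]),"ztop",np.percentile(Q[:,2],5))
    k=near&(Y[...,2]>.068)&(Y[...,2]<.09)&(b[...,2]<1.3*b[...,0]); Q=Y[k]
    if len(Q)>5: print("foot",len(Q),Q.min(0),Q.max(0))
    if sv: a=p["img"][100:300,130:390]; cv2.imwrite(sv,np.clip(cv2.resize(a,None,fx=3,fy=3,interpolation=cv2.INTER_CUBIC)*1.4,0,255).astype("uint8"))
E
python3 - <<'E'
from fin import *
chk(); chk("pics/w10.png")
E
```

```text
[0.5069 0.0403 0.1759] [ 0.3445 -0.0148 -0.9387] [ 0.4713 -0.4439 -1.298 ]
plane z=ax+by+c [ 0.003  -0.0019  0.1414]
rect [ -2.6 -34.9] [170.5 110.7] 89.96
slot [242 163  29  13 205] min [ 0.0049 -0.0127  0.1495] max [0.0182 0.0172 0.1536] med [0.0147 0.0053 0.1516]
nut 669 x [-0.0155  0.0157] y [-0.0112  0.0141] ztop 0.12493173000276868
foot 102 [ 0.0002 -0.0059  0.0733] [0.0067 0.0075 0.0831]
[0.5068 0.0403 0.1759] [ 0.3445 -0.0149 -0.9387] [-0.0321 -0.0806 -0.3192]
plane z=ax+by+c [ 0.0028 -0.0016  0.1414]
rect [ -2.5 -34.9] [170.4 110.5] 89.81
slot [242 163  29  14 207] min [ 0.0038 -0.0127  0.1495] max [0.0181 0.0171 0.1533] med [0.0146 0.0053 0.1515]
slot [175 168  20   7 108] min [ 0.0056 -0.0832  0.1474] max [ 0.0132 -0.0635  0.1535] med [ 0.0103 -0.0749  0.1515]
nut 658 x [-0.0158  0.0154] y [-0.0112  0.0141] ztop 0.12486263736224734
foot 101 [ 0.0001 -0.0059  0.0742] [0.0066 0.0075 0.083 ]
```

View pics/w10.png

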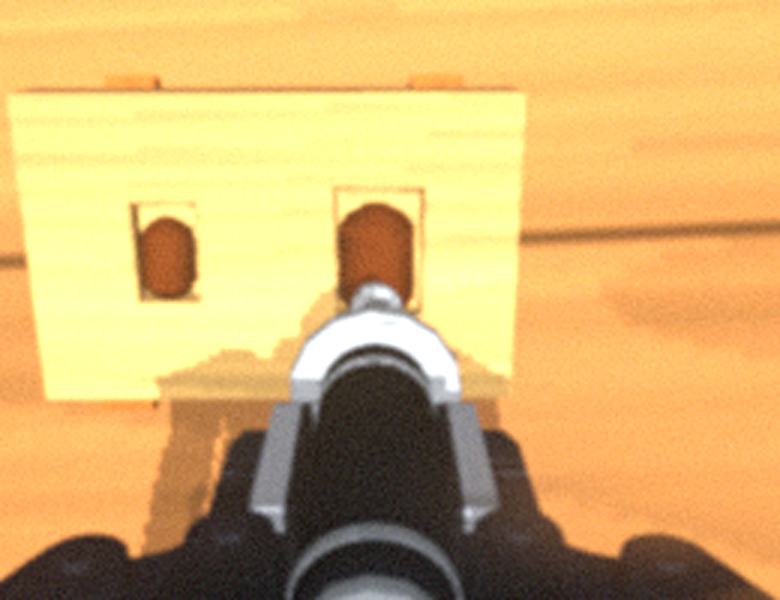

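Run:
```python
from fin import *
p=grab("wrist"); o=p["_o"]; R=np.array(o["orientation"])
X=cloud(p); Y=(X-np.array(o["tool_pos"]))@R; b=p["img"].astype(int)
k=(abs(Y[...,0])<.035)&(abs(Y[...,1]-.0012)<.004)&(b[...,2]>1.7*b[...,0])&(Y[...,2]>.115)&(Y[...,2]<.145); Q=Y[k]
for a in np.arange(-.02,.026,.002):
    s=abs(Q[:,0]-a)<.001
    if s.sum()>1: print(round(a,3),s.sum(),np.median(Q[s,2]))
```

```text
-0.008 3 0.1257120930080524
-0.006 15 0.12545373100450713
-0.004 16 0.12507484021898715
-0.002 16 0.12535700556491786
-0.0 16 0.12551266928221697
0.002 16 0.1253484411225037
0.004 16 0.12545828562645392
0.006 16 0.1256501802709509
0.008 16 0.12554363013701098
0.01 18 0.12701516377294314
0.012 22 0.12789559160562447
0.014 22 0.13162931457764063
0.016 25 0.1348566938504215
0.02 5 0.14286919103634077
0.022 12 0.1413446360601346
0.024 15 0.1412274188154483
```

Call:
play_rows --commands '[{"xyz": [-2.2,0.6,15],"angular": [0,0,0],"claw": 18},{"xyz": [-2.2,0.6,30],"angular": [0,0,0],"claw": 18},{"xyz": [-2.2,0.6,35],"angular": [0,0,0],"claw": 18},{"xyz": [-2.2,0.6,38],"angular": [0,0,0],"claw": 18},{"xyz": [-2.2,0.6,38],"angular": [0,0,0],"claw": 18},{"xyz": [-2.2,0.6,38],"angular": [0,0,0],"claw": 18},{"xyz": [-2.2,0.6,38],"angular": [0,0,0],"claw": 18}]'

```text
time_s: 22.8
tool_pos: [0.5175, 0.0384, 0.1392]
orientation: [[0.938, -0.047, 0.344], [-0.045, -0.999, -0.015], [0.344, -0.001, -0.939]]
force: [0.0, 0.1, -2.2]
gripper_width: 0.0225
```

Run:
```python
from fin import *
chk(); chk("pics/w11.png")
```

```text
[0.5175 0.0384 0.1392] [ 0.3439 -0.0153 -0.9389] [ 0.0293  0.0733 -2.1963]
plane z=ax+by+c [ 0.0022 -0.0014  0.1033]
rect [ -0.1 -36.6] [170.9 110.7] 89.9
slot [239 169  33  13 256] min [ 0.0087 -0.014   0.1087] max [0.0208 0.0156 0.1155] med [0.0174 0.0028 0.1132]
slot [162 174  23  10 162] min [ 0.0071 -0.0849  0.1086] max [ 0.016  -0.0649  0.1151] med [ 0.0129 -0.0762  0.1133]
nut 615 x [-0.0056  0.0185] y [-0.0131  0.0124] ztop 0.08694931660734996
foot 102 [ 0.0002 -0.0059  0.0735] [0.0069 0.0075 0.0832]
[0.5175 0.0384 0.1391] [ 0.3438 -0.0153 -0.9389] [ 1.1084  0.4184 -2.574 ]
plane z=ax+by+c [ 0.0021 -0.0013  0.1033]
rect [ -0.  -36.6] [170.5 110.6] 89.94
slot [239 169  33  13 251] min [ 0.0088 -0.014   0.1092] max [0.0211 0.0156 0.1149] med [0.0175 0.0028 0.1133]
slot [162 174  23  10 159] min [ 0.0069 -0.0849  0.1085] max [ 0.0163 -0.065   0.1153] med [ 0.0129 -0.0764  0.1133]
nut 614 x [-0.0057  0.0186] y [-0.0131  0.0124] ztop 0.08700922854732278
foot 100 [ 0.0001 -0.0059  0.0731] [0.0069 0.0075 0.0829]
```

View pics/w11.png

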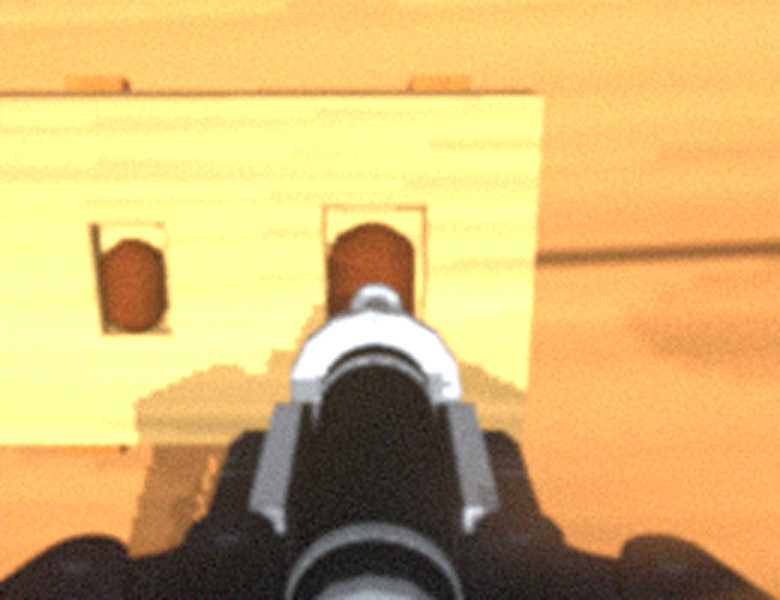

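Call:
play_rows --commands '[{"xyz": [-0.5,-1.1,0],"angular": [0,0,0],"claw": 18},{"xyz": [-0.5,-1.1,2],"angular": [0,0,0],"claw": 18},{"xyz": [-0.5,-1.1,4],"angular": [0,0,0],"claw": 18},{"xyz": [-0.5,-1.1,6],"angular": [0,0,0],"claw": 18},{"xyz": [-0.5,-1.1,8],"angular": [0,0,0],"claw": 18},{"xyz": [-0.5,-1.1,10],"angular": [0,0,0],"claw": 18},{"xyz": [-0.5,-1.1,11.5],"angular": [0,0,0],"claw": 18},{"xyz": [-0.5,-1.1,11.5],"angular": [0,0,0],"claw": 18},{"xyz": [-0.5,-1.1,11.5],"angular": [0,0,0],"claw": 18},{"xyz": [-0.5,-1.1,11.5],"angular": [0,0,0],"claw": 18},{"xyz": [-0.5,-1.1,11.5],"angular": [0,0,0],"claw": 18}]'

```text
time_s: 24.0
tool_pos: [0.5209, 0.0394, 0.1278]
orientation: [[0.938, -0.047, 0.343], [-0.045, -0.999, -0.015], [0.344, -0.001, -0.939]]
force: [-2.0, -0.4, 2.2]
gripper_width: 0.0226
```

Run:
```python
from fin import *
F=[]
for i in range(3):
    chk("pics/w12.png"); F.append(env.get_obs()["force"])
for i in range(8): grab("wrist"); F.append(env.get_obs()["force"])
F=np.array(F); print(F.mean(0),F.std(0),"along N",F.mean(0)@N,"plus weight",F.mean(0)@N+1.42*.94)
```

```text
[0.5209 0.0394 0.1278] [ 0.3432 -0.0152 -0.9391] [-1.9549 -0.418   2.231 ]
plane z=ax+by+c [ 0.0016 -0.0014  0.0914]
rect [  1.  -35.5] [170.7 110.4] 89.87
slot [239 171  35  15 300] min [ 0.0084 -0.0134  0.0966] max [0.022  0.0167 0.1031] med [0.018  0.0036 0.1014]
slot [159 177  24  10 164] min [ 0.0074 -0.0838  0.0977] max [ 0.0166 -0.0634  0.1036] med [ 0.0132 -0.0752  0.1015]
nut 621 x [-0.0022  0.019 ] y [-0.0117  0.0135] ztop 0.075151877402348
foot 46 [ 0.0016 -0.0057  0.0704] [0.0063 0.0065 0.0761]
[0.5209 0.0394 0.1278] [ 0.3432 -0.0152 -0.9391] [-0.874   0.3804  1.57  ]
plane z=ax+by+c [ 0.0017 -0.0012  0.0914]
rect [  1.1 -35.4] [170.7 110.4] 89.68
slot [239 171  35  15 304] min [ 0.0084 -0.0134  0.0967] max [0.022  0.0168 0.1036] med [0.0179 0.0036 0.1014]
slot [159 177  24  10 162] min [ 0.0075 -0.0837  0.0973] max [ 0.0167 -0.0638  0.1029] med [ 0.0133 -0.0748  0.1014]
nut 622 x [-0.0021  0.0194] y [-0.0118  0.0135] ztop 0.07500981228572588
foot 47 [ 0.0018 -0.0057  0.0701] [0.0067 0.0064 0.0755]
[0.5209 0.0394 0.1278] [ 0.3432 -0.0152 -0.9392] [-0.7833  0.6852  2.2515]
plane z=ax+by+c [ 0.0015 -0.0012  0.0914]
rect [  1.1 -35.6] [171.  110.2] 89.84
slot [239 171  35  15 307] min [ 0.0085 -0.0134  0.0967] max [0.0219 0.0167 0.1033] med [0.0178 0.0036 0.1014]
slot [159 177  24  10 168] min [ 0.0076 -0.0838  0.0974] max [ 0.0169 -0.0637  0.1034] med [ 0.0132 -0.0756  0.1015]
nut 621 x [-0.0023  0.0196] y [-0.0117  0.0135] ztop 0.0750976616800185
foot 46 [ 0.0032 -0.0048  0.0706] [0.0067 0.0065 0.0742]
[-0.9692  0.473   1.8216] [0.6048 0.4445 0.286 ] along N 2.050472313678079 plus weight 3.3852723136780787
```

```bash
python3 -c "
from bench import env
print(env.close_job())"
```

```text
the job is handed in; nothing more can be done
None
```

Both nuts are in their slots, and I handed the job in with the gauge pressing on the middle of the large nut, still gripped. The clock read 24 s at the last move. The mug, bowl, scraper, green nuts and orange gauge were not touched.

What the last checks showed:

| Check | Measured | Wanted |
|---|---|---|
| Large nut above the face | about 16.2 mm | 16 mm |
| Small nut above the face | about 8.4 mm | 8 mm |
| Nut tops compared with the face | parallel within about 1° | flat |
| Tool axis to the board (taken as the gauge's) | within about 0.1° of square | square |
| Plunger travel (camera depth) | about 8.1 mm | 8 mm |
| Contact force, from wrist force plus gauge weight | about 3.4 N | 3.3 N |

- **Foot position:** The foot was within about 1 mm of the large nut's middle. Along the slope this is less certain, perhaps 1–2 mm, because the gauge hid part of the nut.
- **Disagreements:** The measured tool position differed from the commanded one by 1–2 mm. I corrected each placing from wrist-camera measurements taken relative to the tool.
- **Not checked by eye:** The final contact was checked by numbers only, as the last picture was refused at the 12-picture limit.

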